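# Set the next owl blank under the drill

## Task

Get the drill ready for the next hole: the owl blank that still has only its pencil cross must lie flat on the drill stand's base with the cross right under the point of the bit, and the blank that is already bored goes in the tray, lying flat, hole up, beside the finished owl. Either blank may be the one left on the drill, so look first. Set the blanks down rather than dropping them, keep them and the gripper clear of the bit and spindle, and leave the finished owl and everything else on the bench where it is.

Things in the scene. Friction and masses are not known exactly. Their poses are not given: they have to be found in the camera images.
- crossed_blank: Owl blank with a pencil cross and no hole: pale wood, 164 x 46 x 30 mm, 80-150 g, face up on the drill stand or the carving board, the bored one in the other place. Origin: under the middle; +x to the head (ears end at x = 84 mm, tail at -80 mm), y across, z up. Grip its flat sides (46 mm apart) from x = -55 to +35 mm; head 42 wide, tail rounded. Head starts towards +y.
- cross (a point): Centre of the pencil cross (two 20 mm strokes) on the upper face of the crossed blank: 55 mm from its origin towards the head, on the centre line, 30 mm above its underside.
- bored_blank: The same kind of owl blank already bored: a dark 10 mm hole in its head, no cross. Same size, mass and axes as the crossed blank (origin under the middle, +x to the head, ears end at x = 84 mm, tail at -80 mm). Face up on the drill stand or the carving board, whichever the crossed blank is not on; both surfaces are 20 mm above the bench.
- hole (a point): Mouth of the hole in the bored blank: 55 mm from its origin towards the head, on the centre line, 30 mm above its underside.
- drill_stand: Fixed drill stand. Grey flat base 180 (x) by 290 (y) by 20 mm thick; the work lies on it. A 25 mm column (52 mm foot) stands 118 mm from the centre towards +y and carries carriage, feed lever and collar, all above 155 mm. Origin: centre of the base's underside. Open at the -y end and both sides; the column stops a blank whose tail points to +y, so keep its head towards the column.
- spindle: Drill motor fixed in the collar, switched off, pointing straight down: 8 mm bit (45 mm long), then collet and nose up to 27 mm across, collar 62 mm across from 167 mm above the bench, motor 66 mm across above 203 mm. Origin: the point of the bit. With the cross under the bit, hold the blank in its tail half to keep the gripper clear.
- bit_tip (a point): Point of the drill bit: 72 mm above the bench, so 52 mm above the base and 22 mm above the face of a blank lying there; 10 mm from the base's centre towards its +y.
- carving_board: Fixed plywood board 260 mm (x) by 200 mm (y), 20 mm thick, with a stop strip 22 mm wide, 130 mm long and 22 mm high along its far (+x) edge (near face 106 mm from the centre). Origin: centre of its underside. It lies between drill stand and tray.
- tray: Fixed dark wooden tray, green lining, 280 (x) by 210 mm (y) outside, walls 7 mm thick and 40 mm high, floor 7 mm above the bench. Origin: centre of its underside. The finished owl lies along y in its far (+x) half; the near half is free: a blank laid along y with its origin near x = -40 mm, y = 0 leaves room for the fingers on both sides.
- finished_owl: Finished carved owl lying in the far half of the tray, size and axes as the blanks, with carved feathers. Not to be disturbed.
- knife: Carving knife lying on the bench on the robot's side of the drill stand, 165 mm long, 24 mm thick. Bystander.
- gouge: Gouge with a dark wooden handle lying at the back of the bench, 250 mm long. Bystander.
- mallet: Round wooden carver's mallet standing on its head at the back of the bench, 228 mm tall, 88 mm across. Bystander.
- glue: White glue bottle with an orange cap, 56 mm across, 150 mm tall, at the back of the bench. Bystander.
- sanding_block: Cork sanding block, 66 x 106 x 34 mm, on the bench on the robot's side of the drill stand. Bystander.
Not all that is in view belongs to the job. Leave any blue or green look-alike of the bored_blank alone.

How it is judged:
At the end, for the whole second after the job is handed in: The pencil cross is within 4 mm (seen from above) of the point of the bit, the crossed blank lying flat (within 0.06 rad) on the base of the drill stand; the bored blank lies flat (within 0.08 rad), hole up, on the floor of the tray; both are at rest and released (horizontal distance between cross and bit_tip below 0.004 m and angle between crossed_blank's own z axis and vertical below 0.06 rad and z of crossed_blank in the frame of drill_stand between 0.017 and 0.023 m and linear speed of each of crossed_blank, bored_blank below 0.02 m/s and angular speed of each of crossed_blank, bored_blank below 0.1 rad/s and contact force between the fingers and crossed_blank below 0.1 N and x of bored_blank in the frame of tray between -0.118 and 0.118 m and y of bored_blank in the frame of tray between -0.085 and 0.085 m and z of bored_blank in the frame of tray between 0.003 and 0.012 m and angle between bored_blank's own z axis and vertical below 0.08 rad and contact force between the fingers and bored_blank below 0.1 N); the robot touches nothing.
It fails at once if the bit, the spindle or its collet is struck or pushed (more than 3 N) by a blank or by the robot (contact force between spindle and anything else above 3 N).
It fails at once if a blank is dropped or thrown (moving faster than 0.7 m/s out of the fingers, a fall of about 25 mm) ((linear speed of crossed_blank above 0.7 m/s and contact force between the fingers and crossed_blank below 0.05 N) or (linear speed of bored_blank above 0.7 m/s and contact force between the fingers and bored_blank below 0.05 N)).
It fails at once if the finished owl in the tray is moved more than 20 mm (distance of finished_owl from where it was at the start of the episode above 0.02 m).
It fails at once if a bystander (knife, gouge, mallet, glue bottle, sanding block) is moved more than 20 mm (distance of any of knife, gouge, mallet, glue, sanding_block from where it was at the start of the episode above 0.02 m).
It also fails if it takes over 61 s, if anything falls off the work surface, if the arm or the gripper's body presses on something with over 40 N, if the wrist force passes 120 N, or if a joint passes its speed limit or range.

## Robot

A 6-joint arm with a two-finger parallel gripper is mounted at the origin on the work surface. World frame = base frame: x ahead of the robot, y to its left, z up, the work surface at z = 0. Lengths are in m, angles in rad, forces in N, time in s.
With the tool pointing down it reaches from about 0.3 to 0.775 m from the base axis. Payload 14.6 kg.
Tool frame: the origin (TCP) lies at the very end of the fingers, on their centre line; the grasp point (between the pads) lies 19 mm behind it; z points along the fingers, y is the line along which they close (so a half turn about z gives the same grasp; the last joint's range is limited). The gripper opens to 94 mm and grips with 3 to 60 N. Pads are 16 mm wide; open, the fingers measure 119 mm over their backs; the gripper's body (75 mm by 177 mm) begins 78 mm behind the grasp point.
Start: joints at [-1.316, 0.3, 1.521, -0, 1.321, -0.067], TCP at [0.174, -0.522, 0.205] pointing down, gripper open.
Joint ranges: [-3.03, 3.03], [-0.79, 2.21], [0.23, 2.52], [-1.04, 4.18], [0, 3.07], [-2.55, 2.55]. Speed limits (rad/s): [2.22, 2.22, 2.57, 3.14, 3.14, 3.14].

## Interface

Orientations are given as [roll, pitch, yaw] about the fixed x, y, z axes, in that order (R = Rz(yaw) Ry(pitch) Rx(roll)).
In Python, from station import ctrl gives the robot as it stands. The module is installed in compiled form; this text tells all that it offers.
- The arm moves only by the tool step_arm, never from a script. Its argument "deltas" is a list of rows, each an object with "dp": the shift along the tool's x, y, z scaled (see below), a list of three; "twist": the turn about the tool's z scaled (see below). In form: [{"dp": [tx, ty, tz], "twist": twist}, ...]. A call has 1 to 12 rows; each row shifts and turns the commanded pose from where the row before left it, along the tool's axes as they then stand; what a row does not reach is not made up. The controller multiplies each number of a shift by 0.04 m and each number of a turn by 4 degrees. A row lasts 1/10 s, in which the tool goes at most 50 mm and 8.59 degrees, less where a joint would pass 70% of its speed; a pose out of reach is approached as far as the arm can. A call with a number of a shift or a turn outside -1 to 1 is refused whole. A call with a gripper value outside its range is refused whole. "gripper" is the opening, from -1 (shut) to 1 (fully open), set as the call begins (left out, the last holds). The fingers move at their own pace and stop on an object; "squeeze" is the grip in N (left out, the last holds). Time passes only in rows, so rows that do not move let the fingers close. It gives the time, the measured TCP pose, the force, the opening and the grip force at its end, in the units of the state.
- ctrl.get_obs(): the state, without advancing time (a new reading comes with each control period).
- ctrl.camera(name): name is "scene" or "top" or "wrist"; returns (picture, depth): 480x640x3 uint8, red, green, blue; 480x640 float32, m along the optical axis (not along the pixel's ray), 0 where there is no reading.
- ctrl.get_calibration(name): a dict with "fx", "fy", "cx", "cy" (pixels), "world_to_cam" (4x4, takes a point from world to camera coordinates); the wrist camera has in their place "hand_eye" (4x4, takes a point from camera to tool coordinates, whose origin is the TCP and whose axes are the flange's). Camera axes: x right, y down, z forward; pixel columns grow to the right and rows downward; lengths in m; the calibration is good to about 2 mm. A picture is of the moment at which its call begins: read the wrist's pose just before it. get_calibration takes no time and is no camera call.
- ctrl.hand_in(): hands the job in; it is judged then, once.
Trained networks look in the newest picture that a camera, given by its name, has taken for a name from the list of things; names that differ only in an ending like _2 or _b are one class to them, and where a whole thing is asked for, a point or a joint stands for the part that bears it (a point fixed in the world has none). Each returns a list of dicts, best first, with "conf" (0 to 1); they miss things now and then, are a little off and sometimes report something else, mostly with a low value. They report only what shows in the picture. A call takes as long as a camera call. They do not tell look-alikes from the thing itself.
- ctrl.spot_in(camera, label): "rect" ([left, top, right, bottom] as shares, 0 to 1, of the picture: columns of its width, rows of its height, round what is visible of it).
- ctrl.cut_out(camera, label): "pixels" (480x640 bool, what is visible of it) and "rect" ([left, top, right, bottom] as shares, 0 to 1, of the picture: columns of its width, rows of its height, round what is visible of it).
The state is a dict: "time_s": time; "qpos": joint angles; "joint_vel": joint speeds; "tau": joint torques, N m; "ee_pos": TCP position; "eef_rot": TCP orientation; "force": force on the tool from outside, world axes, zero at the start; "moment": the same for the moment, N m; "grip_width": finger opening in m; "grip_force": force on a finger pad.
Only numpy, scipy, OpenCV 4.12 (cv2) and the standard library are available. Lean on these libraries where they do the work, as an engineer would, in place of code of your own. Each camera call takes 0.05 s, during which the arm holds its last target. There are 200 camera calls.

## Working session

There is one attempt and no reset: what is moved stays moved. The work goes in short steps, Python scripts to look and compute and a tool call to move; the robot and the scene stay as the last step left them, time stands still between calls to the robot, and variables do not carry over. Pictures are saved under pics/ and viewed, at most 10 in all, crops included, and the job is handed in when it is done.

Besides the shell and the picture viewer there is one more tool, called after "Call:" as name(argument=value, ...), one argument or row to a line, values as JSON. step_arm: Moves the arm, as the interface text tells. Its arguments: {"type":"object","properties":{"deltas":{"type":"array"},"gripper":{"type":"number"},"squeeze":{"type":"number"}},"required":["deltas"]}

```bash
mkdir -p pics; cat > h.py <<'E'
import numpy as np, cv2
from station import ctrl
from scipy.spatial.transform import Rotation as R
def shot(name):
    o=ctrl.get_obs(); im,d=ctrl.camera(name); return o,im,d
def cloud(name,d,o=None):
    c=ctrl.get_calibration(name); v,u=np.mgrid[0:480,0:640]
    p=np.stack([(u-c['cx'])/c['fx']*d,(v-c['cy'])/c['fy']*d,d],-1)
    if 'world_to_cam' in c: T=np.linalg.inv(np.array(c['world_to_cam']))
    else:
        T=np.eye(4);T[:3,:3]=R.from_euler('xyz',o['eef_rot']).as_matrix();T[:3,3]=o['ee_pos'];T=T@np.array(c['hand_eye'])
    return p@T[:3,:3].T+T[:3,3]
E
python3 - <<'E'
from h import *
o,im,d=shot('top'); cv2.imwrite('pics/top.png',im[:,:,::-1])
P=cloud('top',d); np.save('top.npy',P); np.save('topim.npy',im)
print(o)
print(ctrl.get_calibration('top'))
for l in ['crossed_blank','bored_blank','cross','hole','drill_stand','carving_board','tray','finished_owl','spindle','knife','sanding_block','mallet','glue']:
    for r in ctrl.cut_out('top',l)[:3]:
        m=r['pixels']&(d>0); q=P[m]
        print(l,round(r['conf'],2),(np.array(r['rect'])*[640,480,640,480]).round(),m.sum(), np.median(q,0).round(3) if m.sum() else '', np.percentile(q,[2,98],axis=0).round(3).tolist() if m.sum() else '')
o,im,d=shot('scene'); cv2.imwrite('pics/scene.png',im[:,:,::-1])
E
```

```text
{'time_s': 0.0, 'qpos': array([-1.31559868e+00,  3.00457773e-01,  1.52155103e+00, -6.54646286e-07,
        1.32069217e+00, -6.65831534e-02]), 'joint_vel': array([-1.71446148e-04, -8.67165554e-04, -3.79270218e-06, -1.20321437e-03,
       -5.19489453e-04, -3.62936122e-04]), 'tau': array([-1.40032909e-03, -5.31808019e+01, -3.52734518e+01,  7.07320590e-02,
        2.44048942e-02, -1.07267044e-04]), 'ee_pos': array([ 0.1738841 , -0.5215279 ,  0.20490635]), 'eef_rot': array([-3.14048675e+00, -7.31079087e-05,  3.21780926e-01]), 'force': array([0.00302444, 0.53958225, 0.01927955]), 'moment': array([ 0.01779747, -0.00284451, -0.0050654 ]), 'grip_force': 0.0, 'grip_width': 0.09399553463958817}
{'fx': 526.165948671126, 'fy': 526.165948671126, 'cx': 311.24136578259186, 'cy': 237.07220322144354, 'world_to_cam': array([[-0.00233355, -0.99968326, -0.02505872, -0.07404925],
       [-0.9818545 ,  0.00704219, -0.18950501,  0.53255854],
       [ 0.18962145,  0.0241618 , -0.98155994,  1.27324477],
       [ 0.        ,  0.        ,  0.        ,  1.        ]])}
crossed_blank 0.96 [163. 246. 227. 273.] 119
[... 1233 characters left out ...]
0.007] [[0.409, -0.441, 0.0], [0.683, -0.235, 0.041]]
finished_owl 0.6 [379. 191. 442. 211.] 1140 [ 0.631 -0.334  0.034] [[0.61, -0.408, 0.011], [0.655, -0.26, 0.04]]
spindle 0.97 [ 91. 216. 155. 258.] 1521 [0.48  0.304 0.339] [[0.456, 0.289, 0.223], [0.512, 0.342, 0.363]]
knife 0.72 [214. 312. 261. 321.] 359 [0.335 0.104 0.019] [[0.325, 0.058, 0.004], [0.347, 0.161, 0.025]]
sanding_block 0.91 [112. 338. 159. 366.] 1185 [0.255 0.364 0.032] [[0.224, 0.316, 0.004], [0.286, 0.418, 0.038]]
mallet 0.58 [212. 121. 249. 167.] 1302 [0.747 0.121 0.112] [[0.719, 0.089, 0.006], [0.789, 0.163, 0.227]]
glue 0.6 [381. 132. 403. 167.] 605 [ 0.745 -0.275  0.097] [[0.73, -0.302, 0.01], [0.772, -0.253, 0.15]]
```

View pics/top.png

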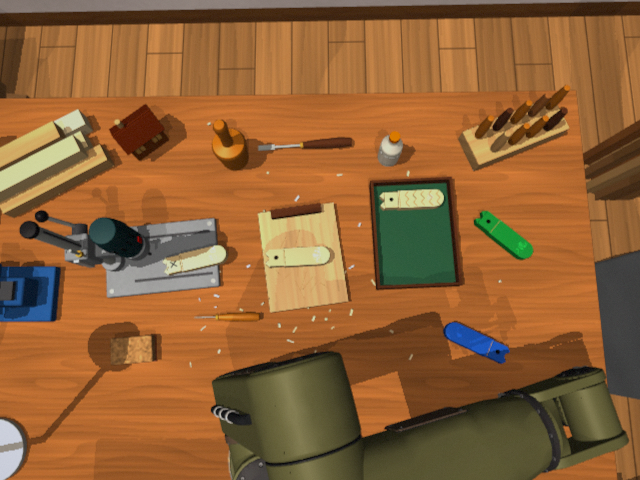

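View pics/scene.png

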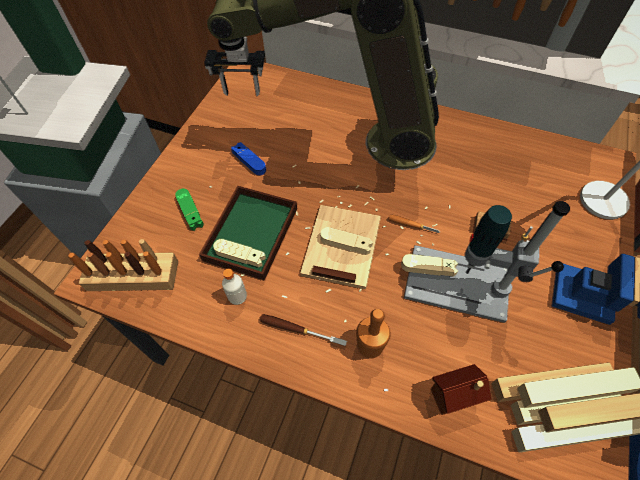

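The top view shows the crossed blank on the drill stand (cross near pixel 174,264). The bored one is on the board (hole near 277,258), and the finished owl is in the far half of the tray (410,200). The blue and green look-alikes are on the right. The scene view confirms this. Next I measure.

```bash
cat >> h.py <<'E'
def blank(P,c,zlo,zhi,r=0.11):
    """pose of a blank from cloud points near c on its upper face; returns centre of extents, yaw (head to +y), L, W"""
    q=P.reshape(-1,3); q=q[(q[:,2]>zlo)&(q[:,2]<zhi)&(np.hypot(q[:,0]-c[0],q[:,1]-c[1])<r)]
    (cx,cy),(w,h),a=cv2.minAreaRect((q[:,:2]*1000).astype(np.float32))
    if w<h: a+=90; w,h=h,w
    a=(a%180); return np.array([cx,cy]).round(1),round(a,2),round(w,1),round(h,1),len(q),np.median(q[:,2]).round(4)
E
python3 - <<'E'
from h import *
P=np.load('top.npy'); im=np.load('topim.npy')
print('crossed',blank(P,(.476,.213),.042,.056,.095)); print('bored',blank(P,(.482,-.043),.042,.056,.095)); print('owl',blank(P,(.631,-.334),.03,.05,.09))
q=P.reshape(-1,3)
m=(abs(q[:,2]-.02)<.005)&(abs(q[:,0]-.48)<.13)&(abs(q[:,1]-.32)<.18); print('stand',cv2.minAreaRect((q[m][:,:2]*1000).astype(np.float32)))
m=(abs(q[:,2]-.04)<.004)&(abs(q[:,0]-.54)<.17)&(abs(q[:,1]+.34)<.13)
m&=~((abs(q[:,0]-.631)<.035)&(abs(q[:,1]+.334)<.09));print('tray',cv2.minAreaRect((q[m][:,:2]*1000).astype(np.float32)))
for z in (.02,):pass
# zoom crops
a=cv2.resize(im[200:310,90:350],(800,338),interpolation=cv2.INTER_CUBIC)
cv2.imwrite('pics/crop.png',a[:,:,::-1])
E
```

```text
crossed (array([477.6, 216.7]), 103.34, 160.6, 47.2, 1062, np.float64(0.0481))
bored (array([483.5, -41.7]), 92.44, 159.2, 46.8, 1059, np.float64(0.048))
owl (array([ 648.5, -334.2]), 91.85, 161.0, 78.3, 1178, np.float64(0.0354))
stand ((489.39337158203125, 298.8616638183594), (180.24400329589844, 313.7785949707031), 5.659493923187256)
tray ((546.9628295898438, -339.01947021484375), (280.4967956542969, 210.62448120117188), 2.229949712753296)
```

View pics/crop.png

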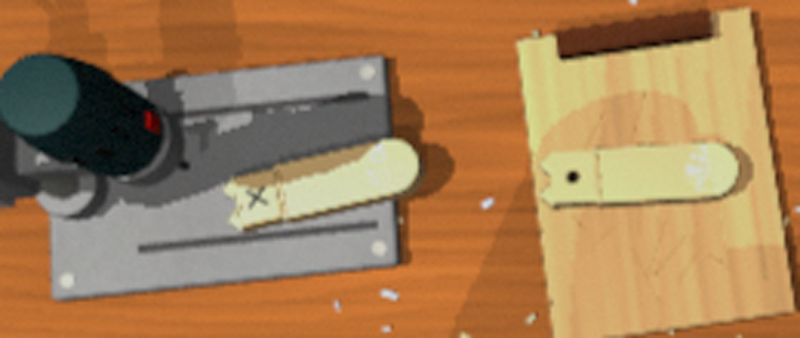

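The cross shows on the blank on the stand and the hole on the board blank. I turn the gripper into line with the blanks first.

Call:
step_arm(
  deltas=[
    {"dp": [0,0,0],"twist": -1},
    {"dp": [0,0,0],"twist": -1},
    {"dp": [0,0,0],"twist": -1},
    {"dp": [0,0,0],"twist": -1},
    {"dp": [0,0,0],"twist": -1},
    {"dp": [0,0,0],"twist": -1},
    {"dp": [0,0,0],"twist": -1},
    {"dp": [0,0,0],"twist": -1},
    {"dp": [0,0,0],"twist": -1},
    {"dp": [0,0,0],"twist": -1},
    {"dp": [0,0,0],"twist": -1},
    {"dp": [0,0,0],"twist": -1},
  ],
  gripper=1,
  squeeze=20,
)

```text
time_s: 1.95
ee_pos: [0.174, -0.5218, 0.2054]
eef_rot: [3.142, 0.0, 1.162]
force: [0.1, 0.0, -0.5]
grip_width: 0.0936
grip_force: 0.0
```

Call:
step_arm(
  deltas=[
    {"dp": [0,0,0],"twist": -1},
    {"dp": [0,0,0],"twist": -1},
    {"dp": [0,0,0],"twist": -1},
    {"dp": [0,0,0],"twist": -1},
    {"dp": [0,0,0],"twist": -1},
    {"dp": [0,0,0],"twist": -1},
    {"dp": [0,0,0],"twist": -0.5},
  ],
)

```text
time_s: 2.65
ee_pos: [0.1739, -0.5218, 0.2055]
eef_rot: [-3.142, 0.0, 1.616]
force: [-0.2, -0.7, 0.0]
grip_width: 0.094
grip_force: 0.0
```

Call:
step_arm(
  deltas=[
    {"dp": [0.8,0.6,0],"twist": 0},
    {"dp": [0.8,0.6,0],"twist": 0},
    {"dp": [0.8,0.6,0],"twist": 0},
    {"dp": [0.8,0.6,0],"twist": 0},
    {"dp": [0.8,0.6,0],"twist": 0},
    {"dp": [0.8,0.6,0],"twist": 0},
    {"dp": [0.8,0.6,0],"twist": 0},
    {"dp": [0.8,0.6,0],"twist": 0},
    {"dp": [0.8,0.6,0],"twist": 0},
    {"dp": [0.8,0.6,0],"twist": 0},
    {"dp": [0.8,0.6,0],"twist": 0},
    {"dp": [0.8,0.6,0],"twist": 0},
  ],
)

```text
time_s: 3.85
ee_pos: [0.4461, -0.1243, 0.2057]
eef_rot: [3.141, 0.0, 1.613]
force: [1.1, -0.0, 0.7]
grip_width: 0.0938
grip_force: 0.0
```

Call:
step_arm(
  deltas=[
    {"dp": [0.8,0.6,0],"twist": 0},
    {"dp": [0.8,0.4,0],"twist": 0},
    {"dp": [0,0,0],"twist": 0},
    {"dp": [0,0,0],"twist": 0},
  ],
)

```text
time_s: 4.25
ee_pos: [0.4826, -0.0599, 0.2053]
eef_rot: [-3.141, 0.0, 1.615]
force: [-0.7, 0.0, -0.0]
grip_width: 0.0942
grip_force: 0.0
```

```bash
cat >> h.py <<'E'
def go(p,yaw_deg,o=None):
    o=o or ctrl.get_obs(); y=o['eef_rot'][2]; d=np.array(p)-o['ee_pos']
    R0=R.from_euler('xyz',o['eef_rot']).as_matrix()
    print('pos',o['ee_pos'].round(4),'yaw',np.degrees(y).round(2),'t',o['time_s'],'dp units',(R0.T@d/.04).round(2),'twist units',round((np.degrees(y)-yaw_deg)/4,2))
E
python3 - <<'E'
from h import *
o,im,d=shot('wrist'); cv2.imwrite('pics/w1.png',im[:,:,::-1]); P=cloud('wrist',d,o); np.save('w1.npy',P)
print(blank(P,(.483,-.043),.042,.058,.095))
go((.4835,-.045,.03),92.4)
E
```

```text
(array([488.8, -40.6]), 92.83, 162.1, 46.1, 6406, np.float64(0.0494))
pos [ 0.4823 -0.0606  0.2054] yaw 92.45 t 4.3 dp units [0.39 0.05 4.38] twist units 0.01
```

View pics/w1.png

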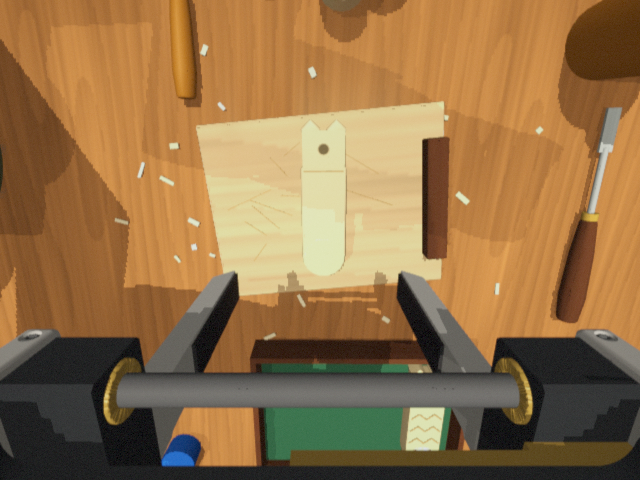

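The wrist view shows the bored blank with its hole at (323,150) and the finger gap straddling it. I descend and grip.

Call:
step_arm(
  deltas=[
    {"dp": [0.45,0.1,0.5],"twist": 0},
    {"dp": [0,0,0.8],"twist": 0},
    {"dp": [0,0,0.8],"twist": 0},
    {"dp": [0,0,0.8],"twist": 0},
    {"dp": [0,0,0.6],"twist": 0},
    {"dp": [0,0,0.4],"twist": 0},
    {"dp": [0,0,0.3],"twist": 0},
    {"dp": [0,0,0.2],"twist": 0},
    {"dp": [0,0,0.1],"twist": 0},
    {"dp": [0,0,0],"twist": 0},
  ],
)

```text
time_s: 5.3
ee_pos: [0.4858, -0.0423, 0.0255]
eef_rot: [3.142, 0.0, 1.613]
force: [0.1, 0.3, 0.9]
grip_width: 0.0941
grip_force: 0.0
```

Call:
step_arm(
  deltas=[
    {"dp": [0,0,0],"twist": 0},
    {"dp": [0,0,0],"twist": 0},
    {"dp": [0,0,0],"twist": 0},
    {"dp": [0,0,0],"twist": 0},
    {"dp": [0,0,0],"twist": 0},
    {"dp": [0,0,0],"twist": 0},
    {"dp": [0,0,0],"twist": 0},
    {"dp": [0,0,0],"twist": 0},
  ],
  gripper=-0.2,
  squeeze=20,
)

```text
time_s: 6.1
ee_pos: [0.4859, -0.0421, 0.0255]
eef_rot: [3.142, -0.0, 1.613]
force: [0.5, 0.3, 1.1]
grip_width: 0.0457
grip_force: 20.0
```

Call:
step_arm(
  deltas=[
    {"dp": [0,0,-0.3],"twist": 0},
    {"dp": [0,0,-0.6],"twist": 0},
    {"dp": [0,0,-0.6],"twist": 0},
    {"dp": [0,0,-0.6],"twist": 0},
    {"dp": [0,0,-0.4],"twist": 0},
    {"dp": [0,0,0],"twist": 0},
    {"dp": [0,0,0],"twist": 0},
  ],
)

```text
time_s: 6.8
ee_pos: [0.4857, -0.042, 0.1254]
eef_rot: [3.141, 0.0, 1.613]
force: [0.3, 0.3, -0.8]
grip_width: 0.0458
grip_force: 20.0
```

```bash
python3 - <<'E'
from h import *
o,im,d=shot('wrist'); P=cloud('wrist',d,o)
zt=o['ee_pos'][2]-.0255+.05
print('wrist',blank(P,(.486,-.042),zt-.008,zt+.008,.1), o['grip_width'])
o,im,d=shot('top'); P=cloud('top',d)
print('top (held)',blank(P,(.483,.0),zt-.006,zt+.006,.07))
go((.507,-.3406,.07),92.4)
E
```

```text
wrist (array([488.2, -39.6]), 103.5, 162.5, 68.6, 21200, np.float64(0.1493)) 0.04576015637104461
top (held) (array([490.1,  18. ]), 83.87, 21.6, 8.9, 38, np.float64(0.1475))
pos [ 0.4853 -0.042   0.1246] yaw 92.44 t 6.9 dp units [-7.48  0.23  1.36] twist units 0.01
```

Call:
step_arm(
  deltas=[
    {"dp": [-0.3,0,0],"twist": 0},
    {"dp": [-0.7,0,0],"twist": 0},
    {"dp": [-0.8,0,0],"twist": 0},
    {"dp": [-0.8,0,0],"twist": 0},
    {"dp": [-0.8,0,0],"twist": 0},
    {"dp": [-0.8,0,0],"twist": 0},
    {"dp": [-0.8,0,0],"twist": 0},
    {"dp": [-0.8,0.1,0],"twist": 0},
    {"dp": [-0.8,0.1,0],"twist": 0},
    {"dp": [-0.6,0,0],"twist": 0},
    {"dp": [-0.3,0,0],"twist": 0},
    {"dp": [0,0,0],"twist": 0},
  ],
)

```text
time_s: 8.1
ee_pos: [0.5059, -0.3426, 0.1246]
eef_rot: [-3.141, -0.001, 1.612]
force: [0.2, -0.0, 0.5]
grip_width: 0.0456
grip_force: 20.0
```

```bash
python3 - <<'E'
from h import *
o,im,d=shot('wrist'); cv2.imwrite('pics/w2.png',im[:,:,::-1]); 
go((.507,-.3406,.013),92.3)
E
```

```text
pos [ 0.5061 -0.3415  0.1248] yaw 92.39 t 8.15 dp units [0.02 0.03 2.79] twist units 0.02
```

View pics/w2.png

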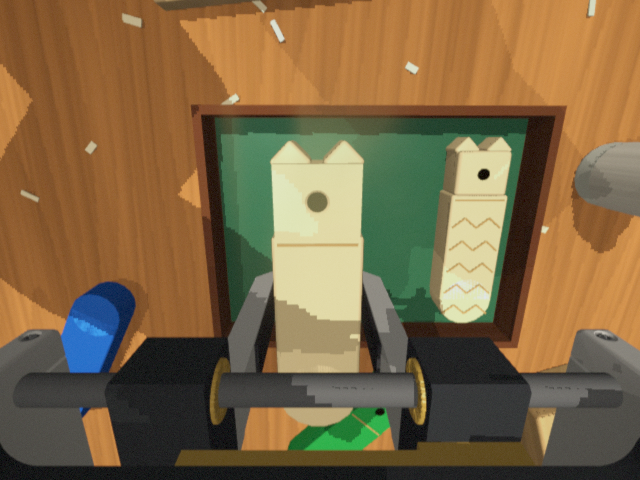

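The held blank is above the free half of the tray (hole at 317,202), clear of the finished owl at (475,230). I lower it.

Call:
step_arm(
  deltas=[
    {"dp": [0,0,0.5],"twist": 0},
    {"dp": [0,0,0.6],"twist": 0},
    {"dp": [0,0,0.6],"twist": 0},
    {"dp": [0,0,0.4],"twist": 0},
    {"dp": [0,0,0.3],"twist": 0},
    {"dp": [0,0,0.2],"twist": 0},
    {"dp": [0,0,0.1],"twist": 0},
    {"dp": [0,0,0.05],"twist": 0},
    {"dp": [0,0,0.04],"twist": 0},
    {"dp": [0,0,0],"twist": 0},
    {"dp": [0,0,0],"twist": 0},
  ],
)

```text
time_s: 9.25
ee_pos: [0.5067, -0.3416, 0.0142]
eef_rot: [3.141, 0.0, 1.613]
force: [-0.2, 0.6, -1.0]
grip_width: 0.0462
grip_force: 20.0
```

Call:
step_arm(
  deltas=[
    {"dp": [0,0,0.03],"twist": 0},
    {"dp": [0,0,0.02],"twist": 0},
    {"dp": [0,0,0],"twist": 0},
  ],
)

```text
time_s: 9.55
ee_pos: [0.5067, -0.3416, 0.0125]
eef_rot: [3.141, 0.0, 1.613]
force: [-2.2, 2.1, 5.8]
grip_width: 0.0458
grip_force: 20.0
```

Call:
step_arm(
  deltas=[
    {"dp": [0,0,0],"twist": 0},
    {"dp": [0,0,0],"twist": 0},
    {"dp": [0,0,0],"twist": 0},
    {"dp": [0,0,0],"twist": 0},
    {"dp": [0,0,0],"twist": 0},
  ],
  gripper=0.6,
)

```text
time_s: 10.05
ee_pos: [0.5065, -0.3414, 0.0118]
eef_rot: [-3.141, -0.0, 1.613]
force: [0.1, 0.4, 0.4]
grip_width: 0.0748
grip_force: 0.0
```

Call:
step_arm(
  deltas=[
    {"dp": [0,0,-0.2],"twist": 0},
    {"dp": [0,0,-0.5],"twist": 0},
    {"dp": [0,0,-0.8],"twist": 0},
    {"dp": [0,0,-1],"twist": 0},
    {"dp": [0,0,-1],"twist": 0},
    {"dp": [0,0,-1],"twist": 0},
    {"dp": [0,0,0],"twist": 0},
    {"dp": [0,0,0],"twist": 0},
  ],
)

```text
time_s: 10.85
ee_pos: [0.5067, -0.3415, 0.1928]
eef_rot: [3.14, 0.001, 1.613]
force: [-0.3, -0.2, -1.8]
grip_width: 0.075
grip_force: 0.0
```

```bash
python3 - <<'E'
from h import *
o,im,d=shot('wrist'); P=cloud('wrist',d,o); print('wrist',blank(P,(.506,-.340),.028,.048,.09))
q=P.reshape(-1,3)
s=q[(q[:,2]>.03)&(q[:,2]<.045)&(abs(q[:,0]-.506)<.04)&(abs(q[:,1]+.34)<.075)]
A=np.c_[s[:,:2],np.ones(len(s))]; print('plane slope',np.linalg.lstsq(A,s[:,2],rcond=None)[0])
o,im,d=shot('top'); P=cloud('top',d); print('top',blank(P,(.506,-.340),.028,.048,.09))
go((.45,.08,.18),100)
E
```

```text
wrist (array([ 473.5, -342. ]), 93.36, 161.8, 114.5, 6328, np.float64(0.0363))
plane slope [ 0.00091482 -0.00468724  0.03423242]
top (array([ 515.6, -270.1]), 119.79, 23.0, 6.9, 23, np.float64(0.0324))
pos [ 0.5062 -0.3411  0.1908] yaw 92.44 t 10.95 dp units [10.58 -0.95  0.28] twist units -1.89
```

Call:
step_arm(
  deltas=[
    {"dp": [0.4,0,0],"twist": 0},
    {"dp": [0.8,0,0],"twist": 0},
    {"dp": [1,0,0],"twist": 0},
    {"dp": [1,0,0],"twist": 0},
    {"dp": [1,0,0],"twist": 0},
    {"dp": [1,0,0],"twist": 0},
    {"dp": [1,0,0],"twist": 0},
    {"dp": [1,0,0],"twist": 0},
    {"dp": [1,0,0],"twist": 0},
    {"dp": [1,0,0],"twist": 0},
    {"dp": [1,0,0],"twist": 0},
    {"dp": [0.8,0,0],"twist": 0},
  ],
  gripper=1,
)

```text
time_s: 12.15
ee_pos: [0.4865, 0.1008, 0.1911]
eef_rot: [-3.14, -0.0, 1.614]
force: [-0.6, 0.6, 0.3]
grip_width: 0.0938
grip_force: 0.0
```

Call:
step_arm(
  deltas=[
    {"dp": [0.5,0.1,0],"twist": -0.9},
    {"dp": [0,0,0],"twist": -0.9},
    {"dp": [0,0,0],"twist": -0.9},
    {"dp": [0,0,0],"twist": 0},
    {"dp": [0,0,0],"twist": 0},
  ],
)

```text
time_s: 12.65
ee_pos: [0.4904, 0.1186, 0.1914]
eef_rot: [-3.141, -0.0, 1.8]
force: [0.2, -0.0, 1.0]
grip_width: 0.0938
grip_force: 0.0
```

```bash
python3 - <<'E'
from h import *
o,im,d=shot('wrist'); P=cloud('wrist',d,o); np.save('w3.npy',P); cv2.imwrite('pics/w3.png',im[:,:,::-1])
print(blank(P,(.478,.215),.042,.058,.095))
q=P.reshape(-1,3)
m=(abs(q[:,2]-.02)<.006)&(abs(q[:,0]-.48)<.13)&(abs(q[:,1]-.3)<.18); print('stand',cv2.minAreaRect((q[m][:,:2]*1000).astype(np.float32)))
c=ctrl.get_calibration('wrist'); print({k:np.array(v).round(3).tolist() for k,v in c.items()})
for l in ('bit_tip','spindle','drill_stand','cross'):
  for r in ctrl.spot_in('wrist',l)[:2]: print(l,r['conf'],(np.array(r['rect'])*[640,480,640,480]).round())
go((.4884,.171,.0255),103.3)
E
```

```text
(array([482.9, 219.2]), 103.27, 161.6, 45.9, 8516, np.float64(0.0493))
stand ((464.7638244628906, 234.4228515625), (275.2382507324219, 169.618896484375), 13.201184272766113)
{'fx': 331.077, 'fy': 331.077, 'cx': 317.493, 'cy': 235.87, 'hand_eye': [[-0.0, -0.957, -0.289, 0.084], [1.0, 0.0, -0.001, 0.001], [0.0, -0.289, 0.957, -0.179], [0.0, 0.0, 0.0, 1.0]]}
drill_stand 0.8 [260.   0. 472. 188.]
cross 0.77 [307.  22. 361. 202.]
cross 0.38 [515. 228. 640. 337.]
pos [0.4909 0.1182 0.1918] yaw 103.19 t 12.9 dp units [1.3  0.24 4.16] twist units -0.03
```

View pics/w3.png

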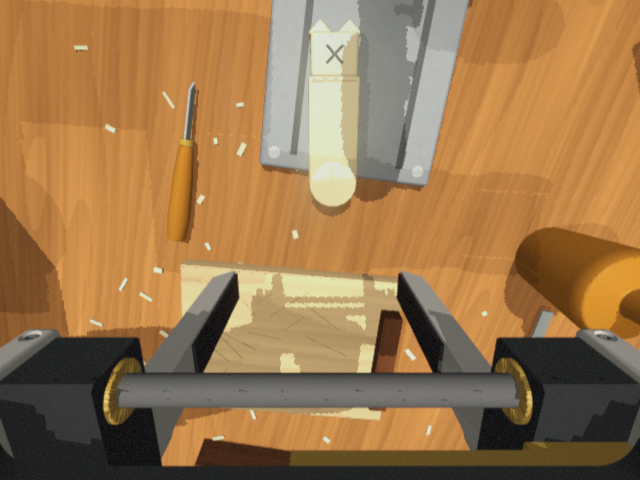

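The crossed blank lies with its cross at (335,55) and its tail end at (332,205), overhanging the base's front edge, whose corners are at (262,163) and (428,186). Next I fit the base edges in this frame, locate the cross, and check the bit in the scene camera.

```bash
python3 - <<'E'
from h import *
P=np.load('w3.npy'); im=cv2.imread('pics/w3.png'); hsv=cv2.cvtColor(im,cv2.COLOR_BGR2HSV)
g=(hsv[...,1]<60)&(abs(P[...,2]-.02)<.008); g[230:]=False
n,lab,st,_=cv2.connectedComponentsWithStats(g.astype(np.uint8)); k=1+st[1:,4].argmax(); m=lab==k
q=P[m][:,:2]*1000; print('grey px',m.sum(),'z',np.median(P[m][:,2]))
rows=[r for r in range(10,150) if m[r].sum()>50]
L=np.array([P[r,np.where(m[r])[0][0],:2]*1000 for r in rows]); Rr=np.array([P[r,np.where(m[r])[0][-1],:2]*1000 for r in rows])
F=np.array([P[np.where(m[:,c])[0][-1],c,:2]*1000 for c in list(range(275,305))+list(range(365,420))])
def fit(p):
    return cv2.fitLine(p.astype(np.float32),cv2.DIST_HUBER,0,.01,.01).ravel()
out=[]
for nme,p in (('L',L),('R',Rr),('F',F)):
    l=fit(p); 
    r=np.abs((p-l[2:])@[-l[1],l[0]]); l=fit(p[r<3]); out.append(l); print(nme,np.degrees(np.arctan2(l[1],l[0])).round(2),l[2:].round(1),len(p),(r<3).sum())
# combined: yaw from mean
angs=[np.degrees(np.arctan(-l[0]/l[1])) for l in out[:2]]+[np.degrees(np.arctan(out[2][1]/out[2][0]))]; print('yaws',angs)
th=np.radians(np.mean(angs)); ex=np.array([np.cos(th),np.sin(th)]); ey=np.array([-ex[1],ex[0]])
xl,xr=np.median(L@ex),np.median(Rr@ex); yf=np.median(F@ey); print('width',xr-xl)
c=ex*(xl+xr)/2+ey*(yf+145); print('centre',c,'bit(wrist)',c+10*ey)
# cross pixel
print('cross px(335,55)->',P[55,335]*1000)
# top motor
T=np.load('top.npy').reshape(-1,3); t=T[(T[:,2]>.3)&(abs(T[:,0]-.48)<.08)&(abs(T[:,1]-.31)<.08)]
zt=np.percentile(t[:,2],98); s=t[t[:,2]>zt-.006]; print('motor top z',zt,len(s),cv2.minEnclosingCircle((s[:,:2]*1000).astype(np.float32)))
o,im,d=shot('scene'); np.save('sc.npy',cloud('scene',d))
a=cv2.resize(im[190:330,370:560],(800,590),interpolation=cv2.INTER_CUBIC); cv2.imwrite('pics/sc2.png',a[:,:,::-1])
E
```

```text
grey px 24835 z 0.019402345564070833
L -84.36 [412.1 237. ] 140 140
R -84.42 [585.8 280.1] 140 140
F 5.65 [544.4 172.6] 85 85
yaws [np.float32(5.642594), np.float32(5.5790734), np.float32(5.6532845)]
width 177.03826478861367
centre [493.53834408 313.22074759] bit(wrist) [492.55817544 323.17259562]
cross px(335,55)-> [471.76411749 269.70681959  49.54346256]
motor top z 0.36347110284200224 562 ((487.1416931152344, 320.5699157714844), 27.809425354003906)
```

View pics/sc2.png

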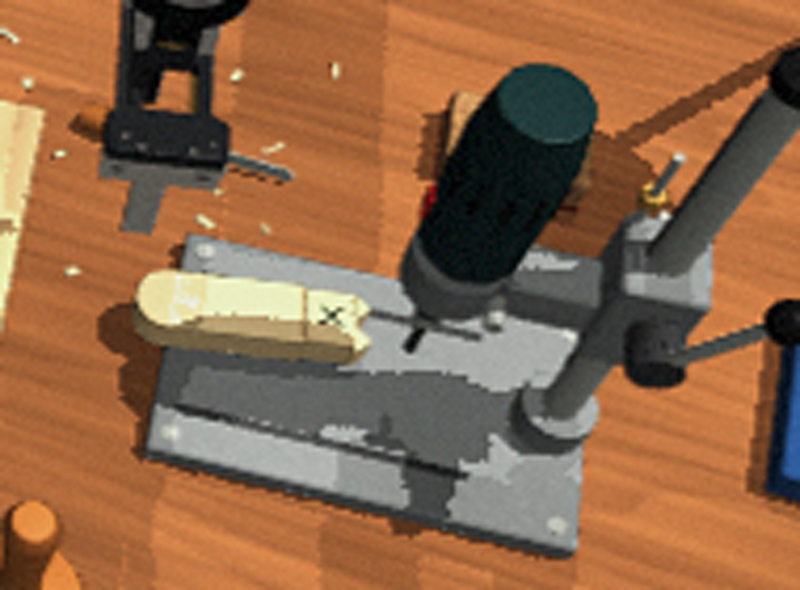

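In the scene crop the bit's point is at (409,350) and the cross at (331,316). No camera housing sticks out of the gripper. Next I triangulate those two points.

```bash
cat >> h.py <<'E'
def ray(name,u,v,z):
    c=ctrl.get_calibration(name); T=np.linalg.inv(np.array(c['world_to_cam'])); o=T[:3,3]
    r=T[:3,:3]@[(u-c['cx'])/c['fx'],(v-c['cy'])/c['fy'],1]; return o+r*(z-o[2])/r[2]
E
python3 - <<'E'
from h import *
k=190/800; b=ray('scene',370+409*k,190+350*k,.072); x=ray('scene',370+331*k,190+316*k,.05); print(b,x,b-x)
im=cv2.imread('pics/top.png')
# cross in top: crop px (257,197) of 90+u/3.077, 200+v/3.073
t=ray('top',90+257/3.077,200+197/3.073,.05); print('cross top',t)
go((.4884,.171,.0255),103.3)
E
```

```text
[0.49138309 0.32309321 0.072     ] [0.47055763 0.27046506 0.05      ] [0.02082546 0.05262816 0.022     ]
cross top [0.46565804 0.26892122 0.05      ]
pos [0.491  0.1182 0.1918] yaw 103.2 t 12.95 dp units [1.3  0.24 4.16] twist units -0.03
```

The wrist and scene cameras agree: the cross must move about (+20.8, +52.4) mm. I descend on the tail half, then check how far the arm's wrist reaches towards the motor.

Call:
step_arm(
  deltas=[
    {"dp": [0.6,0.2,0.4],"twist": 0},
    {"dp": [0.6,0.13,0.8],"twist": 0},
    {"dp": [0,0,0.8],"twist": 0},
    {"dp": [0,0,0.8],"twist": 0},
    {"dp": [0,0,0.6],"twist": 0},
    {"dp": [0,0,0.4],"twist": 0},
    {"dp": [0,0,0.2],"twist": 0},
    {"dp": [0,0,0.1],"twist": 0},
    {"dp": [0,0,0.05],"twist": 0},
    {"dp": [0,0,0],"twist": 0},
  ],
)

```text
time_s: 13.95
ee_pos: [0.4932, 0.1681, 0.0264]
eef_rot: [3.141, -0.0, 1.802]
force: [0.5, 0.2, 0.7]
grip_width: 0.0941
grip_force: 0.0
```

```bash
python3 - <<'E'
from h import *
o=ctrl.get_obs(); q1=o['qpos'][0]; lat=np.array([-np.sin(q1),np.cos(q1)]); t=o['ee_pos'][:2]; print(o['qpos'].round(3))
yw=o['eef_rot'][2]; tx=np.array([np.cos(yw),np.sin(yw)])
for n in ('top','scene'):
    o,im,d=shot(n); P=cloud(n,d)[d>0].reshape(-1,3)
    cv2.imwrite('pics/%s4.png'%n,im[:,:,::-1])
    r=P[(np.linalg.norm(P[:,:2]-t,axis=1)<.16)]
    for z in np.arange(.06,.5,.04):
        s=r[(r[:,2]>=z)&(r[:,2]<z+.04)]
        a=np.sort((s[:,:2]-t)@tx*1000); 
        # robot extends toward drill: report largest extents below gap
        print(n,z.round(2),len(a), np.histogram(a,bins=[-160,-60,-40,-20,0,20,30,40,50,60,70,80,90,160])[0] if len(a) else '')
go((.493,.1675,.0255),103.3)
E
```

```text
[0.258 0.461 1.762 0.    0.918 0.027]
top 0.06 11 [ 0  0  0  0  0  0  0  0  0  0  0  0 11]
top 0.1 13 [ 0  0 13  0  0  0  0  0  0  0  0  0  0]
top 0.14 239 [ 0  0 80 38 43 22  8  0  0  0  0  0 48]
top 0.18 161 [  0   0   0   0   0   0   0   0   0   0   0   0 161]
top 0.22 197 [  0   0   0   0   0   0   0   0   0   0   0   0 197]
top 0.26 281 [ 21  43   0   0   0   0   0   1   0   0   0   0 216]
top 0.3 1874 [ 14 304 252 284 285 144 125 122  30   0   0   0 314]
top 0.34 1144 [ 22 307  23   1   1   5  30 152  58   0   0   0 545]
top 0.38 874 [ 43 239 167 139 114  57  49  47  19   0   0   0   0]
top 0.42 1033 [ 61 201 202 206 185  78  59  29  12   0   0   0   0]
top 0.46 1153 [  9 157 250 267 239 109  82  37   3   0   0   0   0]
scene 0.06 45 [ 0  0  0 20 12  0  0  0  0  0  0  0 13]
scene 0.1 125 [ 0  0 52 18 16 12  2  0  0  0  0  0 25]
scene 0.14 639 [  0   0 179 166 194  46   8   0   0   0   0   0  46]
scene 0.18 199 [  0   0  23  15  16   6   1   0   0   0   0   0 138]
scene 0.22 443 [  0   0  69  89  72  30   7   0   0   0   0   0 176]
scene 0.26 445 [ 18  32  40  57  61  16  23  16   9   0   0   0 173]
scene 0.3 1598 [ 26 234 230 220 229 107 176  91  48   0   0   0 237]
scene 0.34 967 [  7 234  38  29  33  19  82 131  35   0   0   0 359]
scene 0.38 1119 [ 49 226 203 191 171  95  78  90  16   0   0   0   0]
scene 0.42 1232 [ 79 206 214 217 217  97  92  75  35   0   0   0   0]
scene 0.46 1146 [ 15 170 231 239 230 112  87  51  11   0   0   0   0]
pos [0.4932 0.1681 0.0265] yaw 103.24 t 14.05 dp units [-0.01 -0.01  0.03] twist units -0.02
```

The wrist reaches under 60 mm ahead and the motor's surface will be about 72 mm away, so it clears. Grip.

Call:
step_arm(
  deltas=[
    {"dp": [0,0,0],"twist": 0},
    {"dp": [0,0,0],"twist": 0},
    {"dp": [0,0,0],"twist": 0},
    {"dp": [0,0,0],"twist": 0},
    {"dp": [0,0,0],"twist": 0},
    {"dp": [0,0,0],"twist": 0},
    {"dp": [0,0,0],"twist": 0},
    {"dp": [0,0,0],"twist": 0},
  ],
  gripper=-0.2,
  squeeze=25,
)

```text
time_s: 14.85
ee_pos: [0.4929, 0.168, 0.0259]
eef_rot: [3.142, -0.0, 1.802]
force: [-0.1, 0.8, 0.3]
grip_width: 0.0458
grip_force: 25.0
```

```bash
cat >> h.py <<'E'
def crossfind(n,tag):
    """crop round the cross/bit in the scene picture, saved enlarged"""
    o,im,d=shot(n); a=cv2.resize(im[235:305,410:505],(760,560),interpolation=cv2.INTER_CUBIC); cv2.imwrite('pics/%s.png'%tag,a[:,:,::-1]); cv2.imwrite('pics/full_%s.png'%tag,im[:,:,::-1])
E
python3 - <<'E'
from h import *
crossfind('scene','g1'); go((.493+.0208,.168+.0524,.0285),103.3)
E
```

```text
pos [0.4929 0.168  0.0258] yaw 103.24 t 14.9 dp units [ 1.15  0.81 -0.07] twist units -0.02
```

View pics/g1.png

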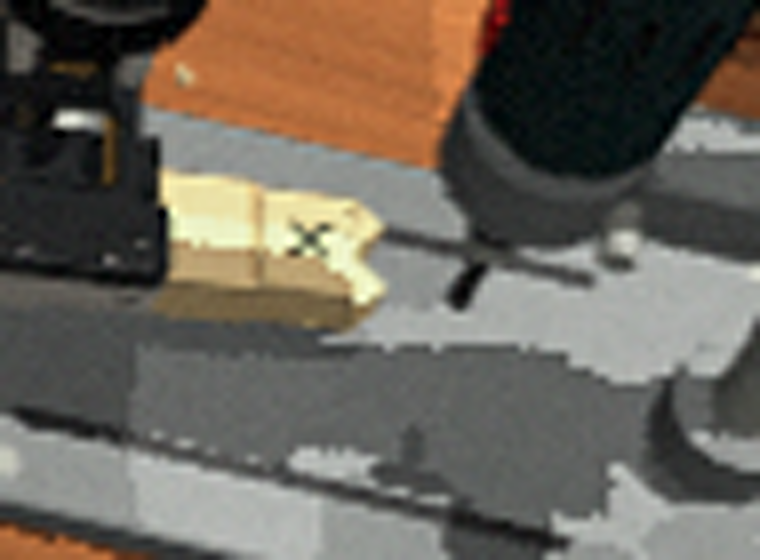

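The cross is at (310,240) and the bit's point at about (459,303) in the crop, the same as before the grip. I lift 4 mm and slide under the bit.

Call:
step_arm(
  deltas=[
    {"dp": [0,0,-0.1],"twist": 0},
    {"dp": [0,0,0],"twist": 0},
    {"dp": [0.1,0.1,0],"twist": 0},
    {"dp": [0.2,0.15,0],"twist": 0},
    {"dp": [0.25,0.15,0],"twist": 0},
    {"dp": [0.25,0.15,0],"twist": 0},
    {"dp": [0.2,0.15,0],"twist": 0},
    {"dp": [0.1,0.08,0],"twist": 0},
    {"dp": [0.05,0.03,0],"twist": 0},
    {"dp": [0,0,0],"twist": 0},
    {"dp": [0,0,0],"twist": 0},
  ],
)

```text
time_s: 16.0
ee_pos: [0.5138, 0.22, 0.0298]
eef_rot: [-3.141, 0.0, 1.802]
force: [-0.2, -0.4, -0.8]
grip_width: 0.0458
grip_force: 25.0
```

```bash
python3 - <<'E'
from h import *
crossfind('scene','g2'); go((.493+.0208,.168+.0524,.0258),103.3)
E
```

```text
pos [0.5138 0.22   0.0298] yaw 103.22 t 16.05 dp units [0.01 0.   0.1 ] twist units -0.02
```

View pics/g2.png

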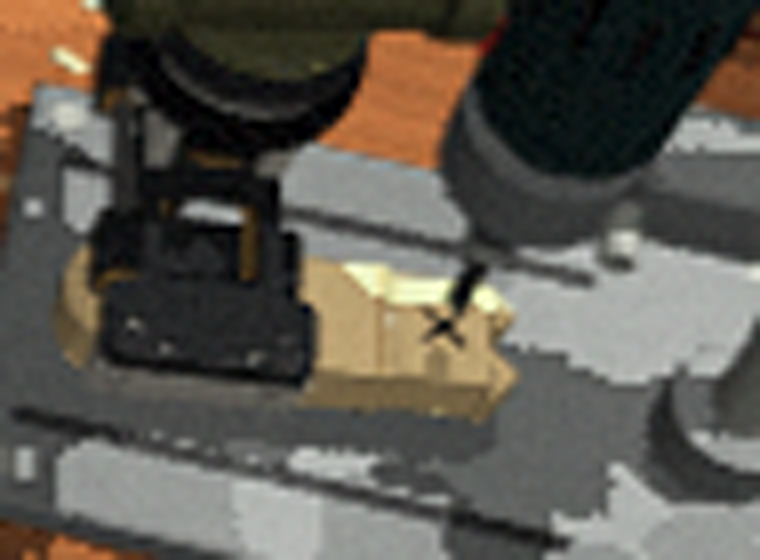

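The cross is now at (441,326) and the bit's point at (460,302) in the crop. I compute the residual.

```bash
python3 - <<'E'
from h import *
x=ray('scene',410+441/8,235+326/8,.054); x1=ray('scene',410+310/8,235+240/8,.05)
for u,v in ((460,302),(458,305),(461,300)):
    b=ray('scene',410+u/8,235+v/8,.072); print(b,(b-x)*1000,'before',(b-x1)*1000)
print((x-x1)*1000)
E
```

```text
[0.48983283 0.32380922 0.072     ] [-0.95528458  1.88267887 18.        ] before [19.58047269 53.00682596 22.        ]
[0.49127087 0.32338977 0.072     ] [ 0.48275827  1.46322526 18.        ] before [21.01851554 52.58737235 22.        ]
[0.48891494 0.32397916 0.072     ] [-1.8731721   2.05261995 18.        ] before [18.66258517 53.17676704 22.        ]
[20.53575727 51.12414709  4.        ]
```

Call:
step_arm(
  deltas=[
    {"dp": [0.02,0,0.03],"twist": 0},
    {"dp": [0,0,0.03],"twist": 0},
    {"dp": [0,0,0.03],"twist": 0},
    {"dp": [0,0,0.02],"twist": 0},
    {"dp": [0,0,0],"twist": 0},
    {"dp": [0,0,0],"twist": 0},
  ],
)

```text
time_s: 16.65
ee_pos: [0.5137, 0.2209, 0.0258]
eef_rot: [-3.142, 0.0, 1.802]
force: [-2.3, -1.7, 5.0]
grip_width: 0.0461
grip_force: 25.0
```

Call:
step_arm(
  deltas=[
    {"dp": [0,0,0],"twist": 0},
    {"dp": [0,0,0],"twist": 0},
    {"dp": [0,0,0],"twist": 0},
    {"dp": [0,0,0],"twist": 0},
    {"dp": [0,0,0],"twist": 0},
  ],
  gripper=0.7,
)

```text
time_s: 17.15
ee_pos: [0.5137, 0.221, 0.0254]
eef_rot: [-3.142, -0.0, 1.802]
force: [-0.2, 0.3, 0.4]
grip_width: 0.0793
grip_force: 0.0
```

Call:
step_arm(
  deltas=[
    {"dp": [0,0,-0.2],"twist": 0},
    {"dp": [0,0,-0.5],"twist": 0},
    {"dp": [0,0,-0.6],"twist": 0},
    {"dp": [-0.5,0,-0.5],"twist": 0},
    {"dp": [-1,0,-0.5],"twist": 0},
    {"dp": [-1,0,-0.5],"twist": 0},
    {"dp": [-0.5,0,-0.5],"twist": 0},
    {"dp": [0,0,0],"twist": 0},
    {"dp": [0,0,0],"twist": 0},
  ],
)

```text
time_s: 18.05
ee_pos: [0.5411, 0.1044, 0.1575]
eef_rot: [3.141, -0.0, 1.801]
force: [0.2, -0.1, 0.0]
grip_width: 0.0798
grip_force: 0.0
```

```bash
python3 - <<'E'
from h import *
o=ctrl.get_obs(); print(o['ee_pos'],o['time_s'])
crossfind('scene','g3')
o,im,d=shot('wrist'); P=cloud('wrist',d,o); np.save('w5.npy',P)
a=cv2.resize(im[0:240,200:520],(800,600),interpolation=cv2.INTER_CUBIC); b=cv2.imread('pics/g3.png')
cv2.imwrite('pics/fin.png',np.vstack([cv2.resize(a[:,:,::-1],(400,300)),cv2.resize(b,(400,295))]) if 0 else np.hstack([cv2.resize(a[:,:,::-1],(320,240)),cv2.resize(b,(480,354))[57:297]]))
q=P.reshape(-1,3); print(blank(P,(.49,.26),.042,.058,.1))
s=q[(q[:,2]>.04)&(q[:,2]<.06)&(abs(q[:,0]-.505)<.03)&(abs(q[:,1]-.25)<.08)]
print('slope',np.linalg.lstsq(np.c_[s[:,:2],np.ones(len(s))],s[:,2],rcond=None)[0],np.median(s[:,2]))
E
```

```text
[0.54105451 0.10444315 0.15748554] 18.05
(array([511.1, 237.4]), 102.91, 92.0, 46.1, 7193, np.float64(0.0494))
slope [0.00013618 0.00156393 0.04895124] 0.04942174722041326
```

View pics/g3.png

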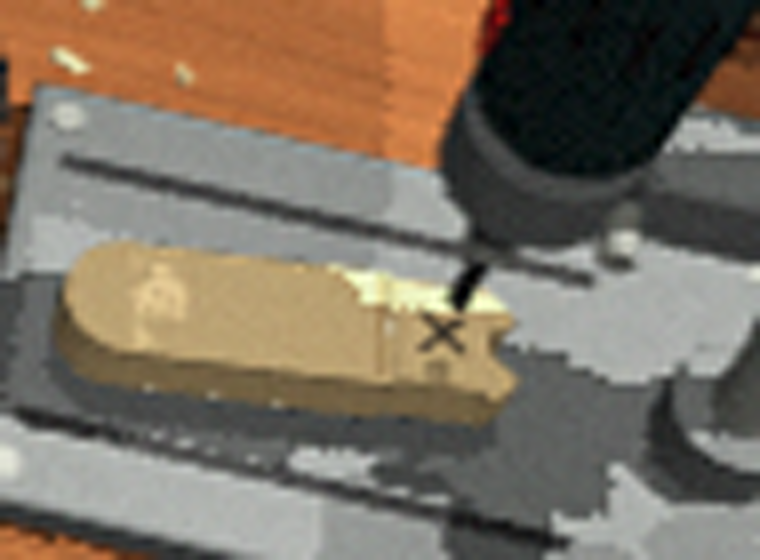

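The released blank lies flat with the cross at (441,334), and the bit's point is at about (459,303) in the crop. Last, a numeric check of both points.

```bash
python3 - <<'E'
from h import *
im=cv2.imread('pics/full_g3.png'); g=cv2.cvtColor(im,cv2.COLOR_BGR2GRAY)
print(g[266:283,458:474])
x=ray('scene',410+441.5/8-.44,235+333.5/8-.44,.05)
for u,v in ((460,302),(458,306),(459,304)):
    b=ray('scene',410+u/8-.44,235+v/8-.44,.072); print(((b-x)*1000).round(1))
E
```

```text
[[171 177 175 158 156 120 105  85  80  74  66  70  76  70  52  57]
 [165 172 175 168 175 173 175 146 149 112  58  66  73  76  77  69]
 [174 166 171 166 166 169 165 169 180 149  62  12  33 111 109  84]
 [209 185 174 170 167 170 165 170 173  84  10  14  88 158 176 174]
 [199 224 227 221 198 186 178 175 114  36  13  56 156 172 170 171]
 [203 224 233 237 236 237 241 217  97   8  18 158 199 187 169 170]
 [203 224 231 234 233 235 240 185  69   7  77 228 241 232 195 170]
 [145 215 178 225 183 220 239 244 155  40 167 236 237 236 230 187]
 [139 146 158 160 130  82 134 161 162 133 153 158 153 154 158 160]
 [177 160 154 165 169 114  78 105  64  80 147 162 159 155 165 153]
 [173 159 157 163 169 170  88  43 101 157 165 160 161 124 108 127]
 [156 152 159 165 162 105  87  91  80 142 165 163 168  92  97 162]
 [157 155 159 167 112  86 152 168 114  75 148 164 166  96  85  90]
 [157 147 161 165 167 165 163 160 166 135 150 159 165 125  98  96]
 [154 147 158 164 169 132 116 120 153 165 159 164 160 166 130 102]
 [159 151 163 163 165 133 127 118 155 168 163 162 160 156 168 142]
 [160 131 125 134 151 136 125 124 153 166 160 164 165 158 162 167]]
[-1.5  0.6 22. ]
[ 0.4  0.2 22. ]
[-0.6  0.4 22. ]
```

The cross is within about 1 mm of the bit's point, and both blanks lie flat and released.

```bash
python3 -c "
from station import ctrl; print(ctrl.hand_in())"
```

```text
the job is handed in; nothing more can be done
None
```

The job is handed in: by my scene-camera measurement the crossed blank lies flat on the drill base with its cross about 1 mm from the point of the bit, and the bored blank lies flat, hole up, in the tray beside the finished owl (hand-in returned no verdict).

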